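Start a degassing run on the ultrasonic instrument cleaner

TASK

Set the bench-top ultrasonic cleaner degassing, lid on, before the first load: with light fingertip taps, switch on the power (white rocker), then switch on degas (blue rocker), then press the green start button and let it spring back, leaving both rockers on. Leave the orange heat rocker off, do not press the red stop button, and do not lift or shift the lid, the detergent bottle or the instrument basket.

Things in the scene. Friction and masses are not known exactly. Their poses are not given: they have to be found in the camera images.
- cleaner: stainless bench-top ultrasonic cleaner, fixed, 300 deep (x) x 340 wide (y). Origin: centre of its underside, on the bench; its x axis points from the operator's (robot's) side to its back, y left, z up. The back part is the tank, deck 200 high, closed by the lid; the front 110 mm (x -150 to -40) is the grey control fascia
- fascia_mid (a point): middle of the fascia's surface, at (-95, 0, 170) on the cleaner. The fascia rises to the back by 0.2 rad (11.5 deg). The controls form one row across it at about x = -107; left to right: white power rocker (y +120), orange heat rocker (+60), blue degas rocker (0), green start button (-65), red stop button (-125). A dark display lies behind the row
- power (a joint): white power rocker, rad: 0 = off, 0.3 = on. 26 wide x 40 long (along the slope), top a shallow V; tips about a line across its middle, 8 above the fascia. Off, its far half (bar mark, away from the robot) stands up, its end 14 above the fascia. It yields to about 3 N, stays where left, and is fully on when that half lies parallel to the fascia, 8 above it. Its rubber boot gives 1 mm per 6 N. Bezel 3 high
- power_on (a point): the spot to tap on the white power rocker: on top of its bar-marked half, 13 from the tipping line (moves with the rocker, drops about 4 as it goes on)
- heat (a joint): angle of the orange heat rocker, the same kind: 0 = off (as it must stay), 0.3 = on
- heat_on (a point): the same point on the orange heat rocker
- degas (a joint): angle of the blue degas rocker, the same kind: 0 = off, 0.3 = on
- degas_on (a point): the spot to tap on the blue degas rocker, as for the power rocker
- start (a joint): how far the green start button is pressed, m: 0 = out, 0.008 = fully in. Round, 28 in diameter, its top 14 above the fascia when out; it moves square to the fascia in a metal ring 5 high. It starts to move at 1.5 N, counts as pressed from 3 mm (3.6 N), is fully in at 7 N, and springs back
- start_top (a point): centre of the top of the green start button (moves with it)
- stop (a joint): how far the red stop button is pressed, m: the same kind of button as start
- stop_top (a point): centre of the top of the red stop button
- lid: loose stainless lid, 170 x 318, lying on the tank; its origin is the centre of its sheet's underside, 200 above the bench. A black bar handle stands across it, its top 36 above the origin
- bottle: white detergent bottle with a blue label and cap, 72 in diameter, 190 tall, standing loose beside the cleaner; origin at the centre of its foot
- basket: loose steel wire basket with instruments, 200 x 110 x 45 high, beside the cleaner; origin at the centre of its underside
Mind the look-alikes: they are no part of the job. Several things have the shape of the bottle; the one meant has the colours described above.

How it is judged:
On the way, in this order (a step that is already met when the one before it is completed fails the run):
1. the white power rocker is switched on (value of joint power above 0.2 rad), for 0.1 s.
2. the blue degas rocker is switched on, with the power on (value of joint each of degas, power above 0.2 rad), for 0.1 s.
3. the green start button is pressed in, with power and degas on (all of step 2 and value of joint start above 0.003 m), for 0.05 s.
At the end, for the whole second after the job is handed in: The power and degas rockers are both on (angle over 0.2 rad), the heat rocker is off (under 0.05 rad), the start and stop buttons are out again (within 1 mm), and the lid (within 10 mm), bottle and basket (within 15 mm) are where they were, at rest (all of step 2 and value of joint heat below 0.05 rad and value of joint each of start, stop below 0.001 m and distance of lid from where it was at the start of the episode below 0.01 m and distance of each of bottle, basket from where it was at the start of the episode below 0.015 m and linear speed of each of lid, bottle, basket below 0.02 m/s); the robot touches nothing.
It fails at once if out of order: degas switched on before power, or start pressed before power and degas were both on ((value of joint degas above 0.15 rad and value of joint power below 0.15 rad) or (value of joint start above 0.003 m and value of joint any of power, degas below 0.15 rad)).
It fails at once if the heat rocker was switched over or the stop button was pressed (value of joint heat above 0.15 rad or value of joint stop above 0.0025 m).
It fails at once if the cleaner was struck or pressed hard: over 25 N (contact force between any of the fingers, the arm and cleaner above 25 N).
It fails at once if the lid was lifted or shifted by over 10 mm (distance of lid from where it was at the start of the episode above 0.01 m).
It fails at once if the bottle or basket was lifted or shifted by over 15 mm, or the bottle tipped ((distance of bottle from where it was at the start of the episode above 0.015 m or angle between bottle's own z axis and vertical above 0.2 rad) or distance of basket from where it was at the start of the episode above 0.015 m).
It also fails if it takes over 42 s, if anything falls off the work surface, if the arm or the gripper's body presses on something with over 40 N, if the wrist force passes 120 N, or if a joint passes its speed limit or range.

ROBOT

A 6-joint arm with a two-finger parallel gripper is mounted at the origin on the work surface. World frame = base frame: x ahead of the robot, y to its left, z up, the work surface at z = 0. Lengths are in m, angles in rad, forces in N, time in s.
With the tool pointing down it reaches from about 0.3 to 0.75 m from the base axis. Payload 8.5 kg.
Tool frame: the origin (TCP) lies midway between the tips of the shut fingers; the grasp point (between the pads) lies 19 mm behind it (robot.hold_point_z is the distance from the TCP to the grasp point, in m); z points along the fingers, y is the line along which they close (so a half turn about z gives the same grasp; the last joint's range is limited). The gripper opens to 85 mm and grips with 20 to 120 N. Pads are 22 mm wide; open, the fingers measure 114 mm over their backs; the gripper's body (76 mm by 85 mm) begins 54 mm behind the grasp point. The pads swing forward as they close: fully open they stand 13 mm farther back than shut.
Start: joints at [-1.467, 0.381, 1.297, -0, 1.464, -0.215], TCP at [0.172, -0.522, 0.231] pointing down, gripper open.
Joint ranges: [-3.11, 3.11], [-0.89, 2.33], [0.22, 2.48], [-1.42, 4.56], [0.17, 2.85], [-2.88, 2.88]. Speed limits (rad/s): [2.39, 2.39, 3.14, 3.14, 3.14, 3.14].

INTERFACE

Orientations are given as a rotation vector (axis times angle).
In Python, from rig import robot, optics gives the robot as it stands.
- The arm moves only by the shell command python3 -m inch 'ROWS' [FORCE]. ROWS is JSON, one flat list of numbers, 5 for each row, row after row: the shift along the tool's x, y, z in m, then the turn about the tool's z in degrees, then the closure, from 0 (fully open) to 1 (shut). A call has 1 to 20 rows; each row shifts and turns the commanded pose from where the row before left it, along the tool's axes as they then stand; what a row does not reach is not made up. A row lasts 1/8 s, in which the tool goes at most 62.5 mm and 10.7 degrees, less where a joint would pass 70% of its speed; a pose out of reach is approached as far as the arm can. A call with a gripper value outside its range is refused whole. The fingers move at their own pace and stop on an object; FORCE is the grip in N (left out, the last holds). Time passes only in rows, so rows that do not move let the fingers close. It gives the time, the measured TCP pose, the force, the opening and the grip force at its end, in the units of the state.
- robot.get_state(): the state, without advancing time (a new reading comes with each control period).
- optics.camera(name): name is "scene" or "side" or "wrist"; returns the picture (420x560x3 uint8, red, green, blue); there is no depth.
- optics.get_calibration(name): a dict with "fovy" (degrees; the focal length in pixels is half the picture's height over the tangent of half this angle, whatever the lens; pixels are square), "cx", "cy" (the principal point, pixels), "R" (3x3) and "t" (3): a world point X has camera coordinates R X + t. Camera axes: x right, y down, z forward; pixel columns grow to the right and rows downward; lengths in m; the calibration is good to about 2 mm. A picture is of the moment at which its call begins: read the wrist's pose just before it. get_calibration takes no time and is no camera call; for the wrist camera it gives the pose at the moment of the call.
- robot.job_done(): hands the job in; it is judged then, once.
The state is a dict: "time_s": time; "qpos": joint angles; "dq": joint speeds; "effort": joint torques, N m; "tool_pos": TCP position; "eef_rot": TCP orientation; "wrist_force": force on the tool from outside, world axes, zero at the start; "wrist_torque": the same for the moment, N m; "opening": finger opening in m; "finger_force": force on a finger pad.
Only numpy, scipy, OpenCV 4.12 (cv2) and the standard library are available. Lean on these libraries where they do the work, as an engineer would, in place of code of your own. Each camera call takes 0.05 s, during which the arm holds its last target. There are 200 camera calls.

## Working session

There is one attempt and no reset: what is moved stays moved. The work goes in short steps, Python scripts to look and compute and a shell command to move; the robot and the scene stay as the last step left them, time stands still between calls to the robot, and variables do not carry over. Pictures are saved under pics/ and viewed, at most 10 in all, crops included, and the job is handed in when it is done.

```bash
mkdir -p pics
python3 - <<'E'
from rig import robot, optics
import cv2,numpy as np
s=robot.get_state();print(s['time_s'],s['tool_pos'],s['eef_rot'],s['opening'])
for n in("scene","side"):
    c=optics.get_calibration(n);print(n,c)
    cv2.imwrite(f"pics/{n}0.png",optics.camera(n)[:,:,::-1])
E
```

```text
0.0 [ 0.17234843 -0.52200064  0.23069891] [-3.10033484e+00 -4.98434416e-01 -1.50121940e-04] 0.08544183706935139
scene {'fovy': 47.04161664916887, 'cx': 280.74626019771296, 'cy': 209.76438085536748, 'R': array([[ 0.23927724,  0.97089186, -0.01074271],
       [ 0.61708441, -0.16060462, -0.77033304],
       [-0.7496354 ,  0.17769401, -0.63755126]]), 't': array([-0.20975564, -0.18332344,  1.65575394])}
side {'fovy': 43.11991857329886, 'cx': 280.9944330569907, 'cy': 208.2024729573475, 'R': array([[-0.86020637, -0.50994437, -0.00132259],
       [-0.26993077,  0.45753364, -0.84723099],
       [ 0.4326458 , -0.72843648, -0.53122303]]), 't': array([0.50823828, 0.2261102 , 1.23656308])}
```

View pics/scene0.png

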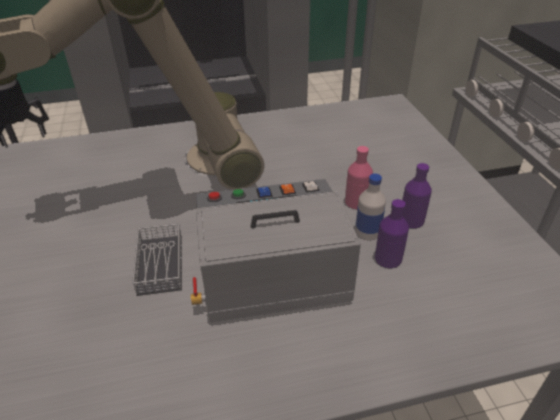

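View pics/side0.png

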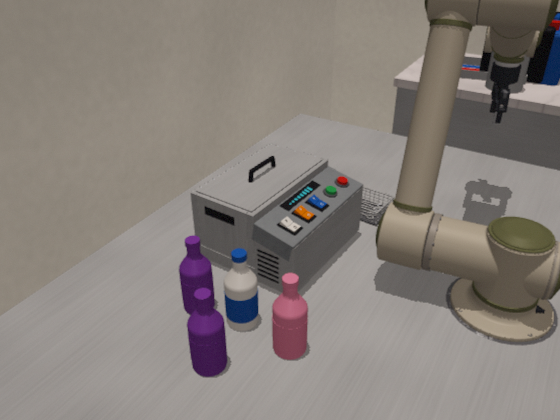

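The side view shows the fascia row clearly, with white at (290,225), orange (304,213), blue (317,202), green (331,190) and red (342,181). The scene view shows them from red (214,196) to white (311,187). Next I take colour centroids and fit the cleaner pose from them.

```bash
cat > h.py <<'E'
import cv2,numpy as np
def K(c):
    f=210/np.tan(np.radians(c['fovy']/2)); return np.array([[f,0,c['cx']],[0,f,c['cy']],[0,0,1]])
def proj(c,X):
    p=(np.asarray(X)@np.array(c['R']).T+c['t'])@K(c).T; return p[:,:2]/p[:,2:]
def blob(img,col,guess,r=12):
    h,s,v=cv2.split(cv2.cvtColor(img,cv2.COLOR_RGB2HSV)); h=h.astype(int)
    hv={'red':0,'orange':9,'green':65,'blue':113}
    if col=='white': m=(v>150)&(s<60)
    else: m=(abs((h-hv[col]+90)%180-90)<(5 if col in('red','orange') else 18))&(s>110)&(v>50)
    w=np.zeros(m.shape,np.uint8); cv2.circle(w,tuple(map(int,guess)),r,1,-1)
    n,l,st,ce=cv2.connectedComponentsWithStats((m&(w>0)).astype(np.uint8))
    if n<2: return None,0
    i=1+np.argmax(st[1:,4]); return ce[i],st[i,4]
# fascia frame: local cleaner pts
ca,sa=np.cos(.2),np.sin(.2)
def on(y,along,up):  # along slope from the row line x=-107
    return np.array([-.107,y,.17-.012*np.tan(.2)])+np.array([ca,0,sa])*along+np.array([-sa,0,ca])*up
Y=dict(white=.12,orange=.06,blue=0,green=-.065,red=-.125)
def world(p,L): 
    c,s=np.cos(p[2]),np.sin(p[2]); return np.array([[c,-s,0],[s,c,0],[0,0,1]])@L+[p[0],p[1],0]
E
python3 - <<'E'
from rig import robot, optics
from h import *
from scipy.optimize import least_squares
G={'scene':dict(red=(214,196),green=(238,194),blue=(264,191),orange=(288,189),white=(311,187)),
'side':dict(white=(290,225),orange=(304,213),blue=(317,202),green=(331,190),red=(342,181))}
obs=[]
for n in G:
    img=optics.camera(n);c=optics.get_calibration(n)
    for k,g in G[n].items():
        b,a=blob(img,k,g); print(n,k,b,a)
        if b is not None: obs.append((c,k,b))
up=lambda k:.009 if k in('white','orange','blue') else .012
f=lambda p:np.concatenate([proj(c,[world(p,on(Y[k],0,up(k)))])[0]-b for c,k,b in obs])
r=least_squares(f,[.55,.1,0]);print(r.x,np.round(r.fun.reshape(-1,2),1))
for k in Y: print(k,world(r.x,on(Y[k],0.013,.012)if k in('white','orange','blue') else on(Y[k],0,.014)))
E
```

```text
scene red [213.84285714 195.05714286] 70
scene green [237.78125 191.6875 ] 32
scene blue [263.84931507 191.28767123] 73
scene orange [287.29411765 188.52941176] 102
scene white [310.10638298 184.04255319] 47
side white [289.90140845 223.54225352] 142
side orange [302.53571429 215.10714286] 28
side blue [316.55725191 201.67938931] 131
side green [330.48648649 189.72972973] 74
side red [341.83544304 180.27848101] 79
[ 0.56124041  0.0560707  -0.06325189] [[ 0.3 -0.4]
 [ 0.4  0.2]
 [ 0.1 -1.4]
 [ 0.1 -1.4]
 [ 0.4  0.4]
 [-0.6  0.5]
 [ 0.9 -2.8]
 [ 0.  -0.4]
 [-0.3 -0.5]
 [-0.1 -0.6]]
white [0.47237567 0.18193952 0.18191098]
orange [0.46858309 0.1220595  0.18191098]
blue [0.4647905  0.06217948 0.18191098]
green [ 0.44756994 -0.00186007  0.18128841]
red [ 0.44377736 -0.06174009  0.18128841]
```

```bash
cat >> h.py <<'E'
from scipy.spatial.transform import Rotation as Ro
def delta(s,target,yaw=None):
    R=Ro.from_rotvec(s['eef_rot']); d=np.asarray(target)-s['tool_pos']
    x=R.as_matrix()[:,0]; ang=np.degrees(np.arctan2(x[1],x[0]))
    print('t',round(s['time_s'],2),'tool',np.round(s['tool_pos'],4),'yaw',round(ang,1),'F',np.round(s['wrist_force'],1),'open',round(s['opening'],3))
    print(' shift tool mm',np.round(R.inv().apply(d)*1000,1),'zaxis',np.round(R.as_matrix()[:,2],3), 'turn',None if yaw is None else round(ang-np.degrees(yaw),1))
E
python3 - <<'E'
from rig import robot
from h import *
delta(robot.get_state(),[.44,.10,.30],-.063)
E
```

```text
t 0.2 tool [ 0.1724 -0.5221  0.231 ] yaw 18.3 F [ 0.   0.5 -0.4] open 0.086
 shift tool mm [ 449.1 -506.9  -68.5] zaxis [-0.     0.001 -1.   ] turn 21.9
```

```bash
python3 -m inch '[0,0,-0.035,0,1, 0,0,-0.034,0,1, 0.032,-0.036,0,0,1, 0.032,-0.036,0,0,1, 0.032,-0.036,0,0,1, 0.032,-0.036,0,0,1, 0.032,-0.036,0,0,1, 0.032,-0.036,0,0,1, 0.032,-0.036,0,0,1, 0.032,-0.036,0,0,1, 0.032,-0.036,0,0,1, 0.032,-0.036,0,0,1, 0.032,-0.036,0,0,1, 0.032,-0.036,0,0,1, 0.032,-0.036,0,0,1, 0.033,-0.038,0,0,1, 0,0,0,7.3,1, 0,0,0,7.3,1, 0,0,0,7.3,1, 0,0,0,0,1]' 20
python3 - <<'E'
from rig import robot,optics
from h import *
s=robot.get_state();c=optics.get_calibration('wrist');im=optics.camera('wrist')
delta(s,[.472,.182,.21],-.063)
print(c)
p0=[.56124041,.0560707,-.06325189]
for k in Y: print(k,proj(c,[world(p0,on(Y[k],0,.01))])[0])
cv2.imwrite('pics/w1.png',im[:,:,::-1])
E
```

```text
time_s: 2.7
tool_pos: [0.4401, 0.099, 0.3002]
eef_rot: [-3.14, 0.098, 0.001]
wrist_force: [0.3, 0.5, 0.2]
opening: -0.0003
finger_force: 0.0
t 2.7 tool [0.4401 0.099  0.3002] yaw -3.6 F [0.3 0.5 0.2] open -0.0
 shift tool mm [ 26.7 -84.8  90.2] zaxis [-0.  0. -1.] turn 0.0
{'fovy': 69.74603797071393, 'cx': 278.54357770509296, 'cy': 208.67052778392454, 'R': array([[-6.16651000e-02, -9.98096891e-01,  1.05078933e-04],
       [-9.42347897e-01,  5.82554699e-02,  3.29525024e-01],
       [-3.28904023e-01,  2.02211726e-02, -9.44146836e-01]]), 't': array([0.12641508, 0.343448  , 0.58871325])}
white [185.70180806 185.55151297]
orange [251.77878159 185.64884693]
blue [317.8381067  185.74615489]
green [389.38246801 185.85154252]
red [455.40504828 185.94879636]
```

View pics/w1.png

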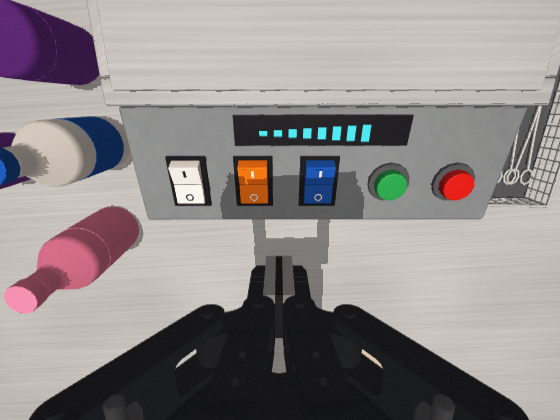

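The wrist view shows all five controls, with white at (188,183), blue (318,182), green (391,184) and red (457,184). They sit about 2 px from the prediction, so I shift the targets by roughly (+1, -1.5) mm. I now move above the white rocker and descend.

```bash
python3 -m inch '[0.007,-0.0208,0,0,1, 0.007,-0.0208,0,0,1, 0.007,-0.0208,0,0,1, 0.007,-0.0208,0,0,1, 0,0,0.025,0,1, 0,0,0.025,0,1, 0,0,0.025,0,1, 0,0,0.025,0,1, 0,0,0,0,1]'
python3 - <<'E'
from rig import robot,optics
from h import *
delta(robot.get_state(),[.473,.1805,.186],-.063)
c=optics.get_calibration('wrist');im=optics.camera('wrist')
a=im[100:340,130:450]; cv2.imwrite('pics/w2.png',cv2.resize(a,None,fx=2,fy=2)[:,:,::-1])
E
```

```text
time_s: 3.88
tool_pos: [0.4727, 0.1801, 0.1991]
eef_rot: [3.14, -0.097, -0.006]
wrist_force: [-0.0, -0.3, -0.0]
opening: -0.0001
finger_force: 0.0
t 3.88 tool [0.4727 0.1801 0.1991] yaw -3.5 F [-0.  -0.3 -0. ] open -0.0
 shift tool mm [ 0.3 -0.5 13.1] zaxis [-0.004 -0.    -1.   ] turn 0.1
```

View pics/w2.png

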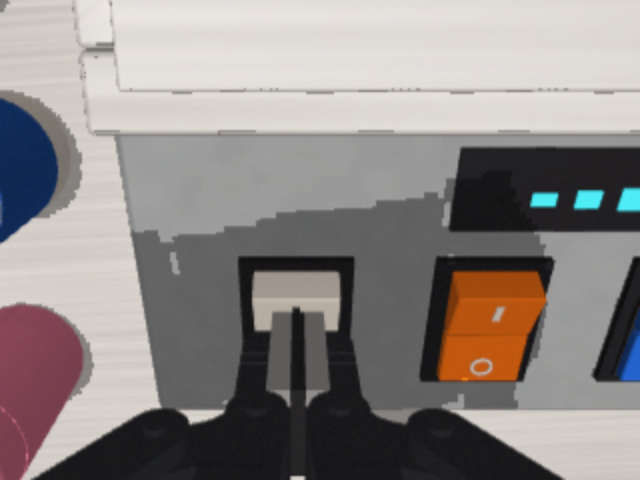

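The shut fingertips are centred over the white rocker's bar half, with the tip at (295,312) in the crop. I descend gently from here.

```bash
python3 -m inch '[0,0,0.006,0,1, 0,0,0.006,0,1, 0,0,0.001,0,1, 0,0,0.001,0,1, 0,0,0.001,0,1, 0,0,0.001,0,1, 0,0,0.001,0,1, 0,0,0,0,1]'
```

```text
time_s: 4.92
tool_pos: [0.4738, 0.1802, 0.1836]
eef_rot: [-3.14, 0.1, -0.002]
wrist_force: [1.7, 0.3, 2.8]
opening: 0.0002
finger_force: 1.2
```

```bash
python3 -m inch '[0,0,0.001,0,1, 0,0,0.001,0,1, 0,0,0.001,0,1, 0,0,0,0,1]'; python3 -m inch '[0,0,0.001,0,1, 0,0,0,0,1]'
```

```text
time_s: 5.42
tool_pos: [0.4732, 0.1802, 0.1802]
eef_rot: [3.14, -0.1, -0.001]
wrist_force: [2.0, 0.3, 1.9]
opening: 0.0001
finger_force: 1.0
time_s: 5.68
tool_pos: [0.4733, 0.1802, 0.1792]
eef_rot: [3.14, -0.1, -0.001]
wrist_force: [1.6, 0.5, 2.7]
opening: 0.0
finger_force: 1.0
```

```bash
python3 -m inch '[0,0,0.001,0,1, 0,0,0,0,1]'; python3 -m inch '[0,0,0.001,0,1, 0,0,0,0,1]'
```

```text
time_s: 5.92
tool_pos: [0.4734, 0.1802, 0.1785]
eef_rot: [-3.14, 0.1, -0.0]
wrist_force: [1.5, -0.1, 4.3]
opening: 0.0
finger_force: 2.0
time_s: 6.18
tool_pos: [0.4736, 0.1802, 0.1777]
eef_rot: [-3.14, 0.1, -0.002]
wrist_force: [1.1, -0.9, 7.8]
opening: 0.0003
finger_force: 3.5
```

The force has risen to 7.8 N, so the rocker is bottoming out. I lift off, move 120 mm across to the blue rocker, and look.

```bash
python3 -m inch '[0,0,-0.01,0,1, 0,0,-0.035,0,1, 0,0.03,0,0,1, 0,0.03,0,0,1, 0,0.03,0,0,1, 0,0.03,0,0,1, 0,0,0,0,1]'
python3 - <<'E'
from rig import robot,optics
from h import *
delta(robot.get_state(),[.466,.0607,.185],-.063)
im=optics.camera('wrist')
cv2.imwrite('pics/w3.png',cv2.resize(im[60:360,60:460],None,fx=2,fy=2)[:,:,::-1])
E
```

```text
time_s: 7.05
tool_pos: [0.4653, 0.0593, 0.2223]
eef_rot: [-3.14, 0.103, 0.002]
wrist_force: [-0.2, -0.4, -1.0]
opening: -0.0002
finger_force: 0.0
t 7.05 tool [0.4653 0.0593 0.2223] yaw -3.8 F [-0.2 -0.4 -1. ] open -0.0
 shift tool mm [ 0.7 -1.4 37.3] zaxis [-0.001  0.    -1.   ] turn -0.2
```

View pics/w3.png

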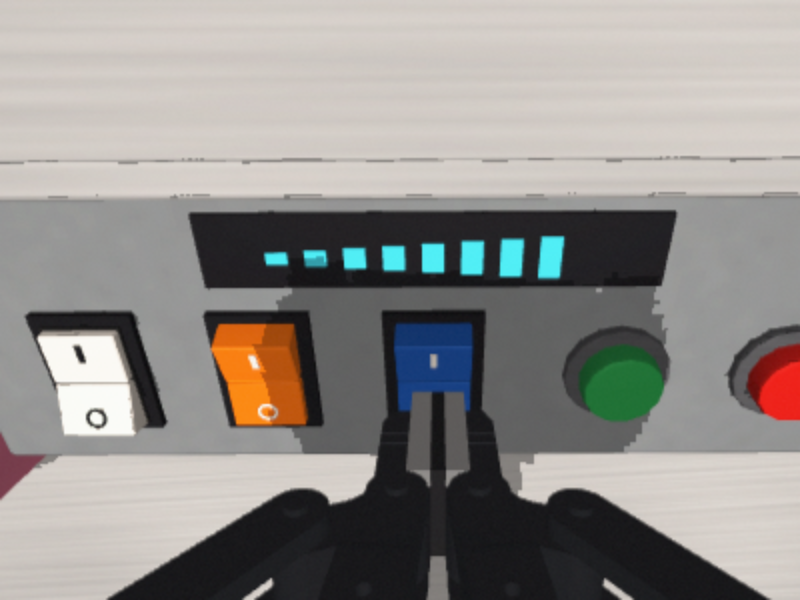

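The white rocker is now tipped on, its bar half lower than orange's. The fingertip is 1 mm right of blue's centre (434,360), so I correct that and press blue.

```bash
python3 -m inch '[0.0005,-0.001,0.012,0,1, 0,0,0.012,0,1, 0,0,0.01,0,1, 0,0,0.0015,0,1, 0,0,0.0015,0,1, 0,0,0.001,0,1, 0,0,0.001,0,1, 0,0,0.001,0,1, 0,0,0.001,0,1, 0,0,0.001,0,1, 0,0,0.001,0,1, 0,0,0,0,1]'; python3 -m inch '[0,0,0.001,0,1, 0,0,0,0,1]'
```

```text
time_s: 8.6
tool_pos: [0.4662, 0.0614, 0.1792]
eef_rot: [3.14, -0.1, -0.001]
wrist_force: [1.1, -0.2, 1.6]
opening: 0.0
finger_force: 0.9
time_s: 8.85
tool_pos: [0.4664, 0.0614, 0.1784]
eef_rot: [3.14, -0.1, 0.0]
wrist_force: [1.2, -0.9, 4.7]
opening: 0.0004
finger_force: 2.0
```

```bash
python3 -m inch '[0,0,0.001,0,1, 0,0,0,0,1]';python3 -m inch '[0,0,-0.01,0,1, 0,0,-0.03,0,1, -0.007,0.0325,0,0,1, -0.007,0.0325,0,0,1, 0,0,0,0,1]'
python3 - <<'E'
from rig import robot,optics
from h import *
delta(robot.get_state(),[.4485,-.0035,.181],-.063)
im=optics.camera('wrist')
cv2.imwrite('pics/w4.png',cv2.resize(im[60:360,60:460],None,fx=2,fy=2)[:,:,::-1])
E
```

```text
time_s: 9.1
tool_pos: [0.4665, 0.0614, 0.1777]
eef_rot: [3.14, -0.1, 0.001]
wrist_force: [0.8, -0.1, 7.3]
opening: -0.0001
finger_force: 3.5
time_s: 9.72
tool_pos: [0.4475, -0.0037, 0.2174]
eef_rot: [-3.14, 0.104, 0.002]
wrist_force: [-0.7, 0.2, 0.1]
opening: 0.0003
finger_force: 0.0
t 9.72 tool [ 0.4475 -0.0037  0.2174] yaw -3.8 F [-0.7  0.2  0.1] open 0.0
 shift tool mm [ 1.  -0.2 36.4] zaxis [-0.001  0.    -1.   ] turn -0.2
```

View pics/w4.png

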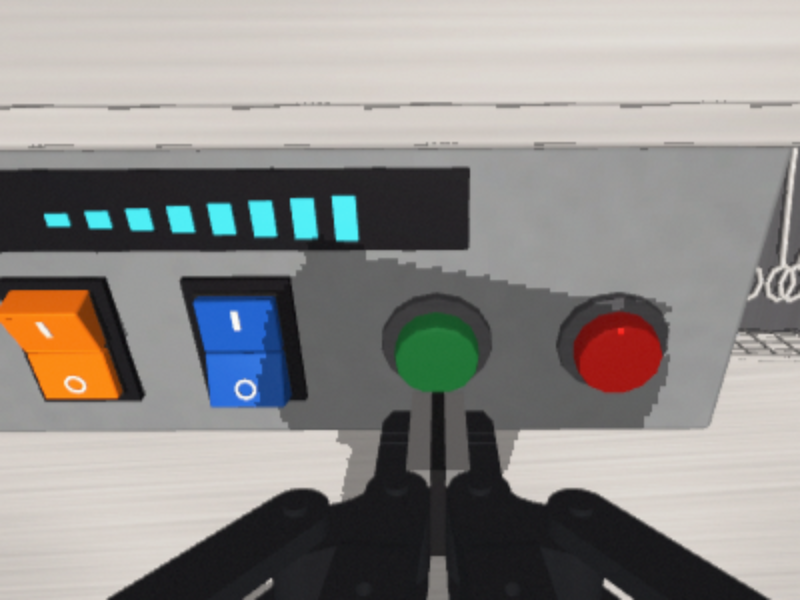

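Blue is on, orange is still up (off), and the fingers are centred on green (437,350). I press it.

```bash
python3 -m inch '[0.001,0,0.012,0,1, 0,0,0.012,0,1, 0,0,0.007,0,1, 0,0,0.002,0,1, 0,0,0.001,0,1, 0,0,0.001,0,1, 0,0,0.001,0,1, 0,0,0.001,0,1, 0,0,0,0,1]'; python3 -m inch '[0,0,0.001,0,1, 0,0,0.001,0,1, 0,0,0,0,1]'
```

```text
time_s: 10.9
tool_pos: [0.4496, -0.0027, 0.1806]
eef_rot: [3.14, -0.1, 0.002]
wrist_force: [0.9, -0.1, 4.0]
opening: -0.0001
finger_force: 1.5
time_s: 11.28
tool_pos: [0.4496, -0.0027, 0.1785]
eef_rot: [3.14, -0.1, 0.001]
wrist_force: [3.0, 0.5, 5.2]
opening: 0.0002
finger_force: 2.2
```

```bash
python3 -m inch '[0,0,0.001,0,1, 0,0,0,0,1, 0,0,0,0,1]'; python3 -m inch '[0,0,-0.01,0,1, 0,0,-0.03,0,1, 0,0,-0.04,0,1, 0,-0.04,-0.03,0,1, 0,-0.04,0,0,1, 0,0,0,0,1]'
python3 - <<'E'
from rig import robot,optics
from h import *
delta(robot.get_state(),[.4485,-.0035,.181],-.063)
im=optics.camera('wrist'); sd=optics.camera('side')
cv2.imwrite('pics/w5.png',np.hstack([im,cv2.resize(sd[130:270,200:420],None,fx=1,fy=3)[:, :220]])[:,:,::-1])
E
```

```text
time_s: 11.65
tool_pos: [0.4496, -0.0027, 0.1776]
eef_rot: [3.14, -0.1, 0.002]
wrist_force: [2.6, 0.6, 6.5]
opening: -0.0001
finger_force: 2.5
time_s: 12.4
tool_pos: [0.4535, 0.0789, 0.2874]
eef_rot: [-3.14, 0.095, 0.002]
wrist_force: [0.8, -1.3, -0.0]
opening: 0.0
finger_force: 0.0
t 12.4 tool [0.4535 0.0789 0.2874] yaw -3.4 F [ 0.8 -1.3 -0. ] open 0.0
 shift tool mm [  0.2  82.6 106.4] zaxis [-0.002  0.    -1.   ] turn 0.2
```

View pics/w5.png

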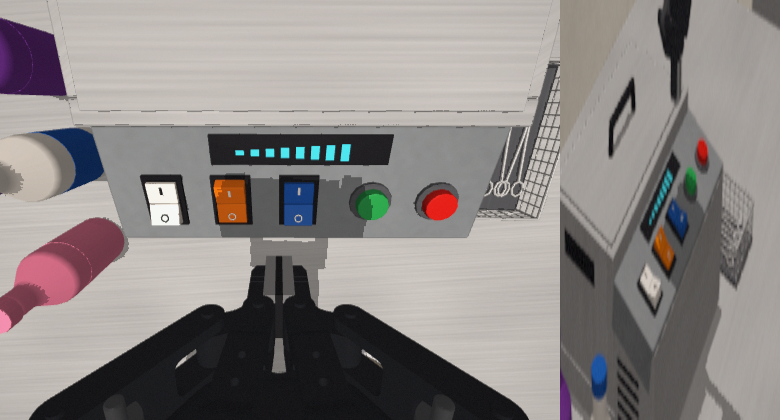

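White at (163,203) and blue at (299,200) are both tipped on. Orange is still off, green and red are out, and the arm is clear.

```bash
python3 -m inch '[0,0,0,0,1, 0,0,0,0,1]' | head -1; python3 -c "
from rig import robot;print(robot.job_done())"
```

```text
time_s: 12.75
the job is handed in; nothing more can be done
None
```

I handed the job in at 12.75 s: power and degas were switched on, start was pressed and sprang back, and heat, stop and the lid, bottle and basket were left alone; the hand-in gave no verdict.

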